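# Index and lock the length stop of the came-cutting gauge

### The job

Set the length stop of the came-cutting gauge for the next batch: take the red-headed locking pin from its wooden block, put it into the bore of the sliding stop, and move the stop along the rail until the pin finds the hidden index hole beneath and goes fully home, collar down on the stop. Then clamp the stop by swinging its orange lever clockwise (seen from above) a quarter turn, until it points along the rail, and leave the pin in. Leave everything else on the bench where it is.

Things in the scene. Friction and masses are not known exactly. Their poses are not given: they have to be found in the camera images.
- came_gauge: Came-cutting gauge, fixed to the bench: plywood board 117 x 340 x 12 mm with an aluminium rail (49 mm wide, top 40 mm above the bench) and, behind it (+x, away from the robot), a trough with a lead came and a rule. Origin on the bench under the middle of the rail; y runs along the rail, z up. Nothing on it is higher than 44 mm except the stop.
- stop_bore (a point): Mouth of the vertical bore, ringed with brass, in the top face of the sliding stop (dark block 62 mm across the rail, 155 mm along it, top 66 mm above the bench; the bore is 65 mm from its +y end). Axes as the gauge's. The bore is 11.5 mm wide, 25 mm long, chamfered 1.5 mm, and open below.
- strip_top (a point): Point inside the rail at the middle of the span (28 mm along the gauge's y) in which the index hole may lie, on the line of the bore's travel, at the height of the flat top of the index strip: 36 mm above the bench, hidden under the stop. The strip has one hole, 12 mm wide, chamfered 1.5 mm, 23 mm deep. Anywhere else a pin in the bore stops on the strip with its collar 20 mm above the stop.
- stop (a joint): Travel of the stop along the rail, m, 0 to 0.052, growing along the gauge's +y. It slides with about 1 N of drag, stays where it is left and can be moved by a pin held in its bore. It starts between 0 and 0.008. The bore stands over the hidden hole at some value between 0.012 and 0.040, different every time and neither seen nor read: it must be felt for with the pin.
- pin_head (a point): Centre of the red cylindrical head (18 mm thick, 40 mm high; grip here) of the loose locking pin, 0.1 kg; z up along the pin. Collar 24 mm wide, 4 mm thick, its underside 24 mm below this point; then a steel shank 10 mm thick, 50 mm long, tip chamfered 3 mm (tip 74 mm below this point). It starts upright in the wooden block, collar on the block's top.
- park_bore (a point): Mouth of the hole (12 mm wide) in which the pin is parked, in the top face of a fixed wooden block 100 x 50 mm, 56 mm high, whose long side runs along this point's x; the hole is 30 mm from its -x end. Two dowels stand 10 mm out of the top, 38 and 57 mm to the hole's +x side.
- clamp (a joint): Angle of the clamping lever on the stop, rad: 0 = free, pointing to the gauge's +x (away from the robot); grows clockwise seen from above; 1.57 = end stop, clamped, pointing along the rail to the gauge's -y. Starts between 0 and 0.35, turns against about 0.06 N m of friction, stays where it is left.
- clamp_hub (a point): Top centre of the lever's black hub (25 mm wide, 24 mm high, top 94 mm above the bench), on the lever's vertical axis, 60 mm to the -y side of the stop's bore.
- clamp_end (a point): Centre of the 16 mm ball at the end of the orange lever arm, 60 mm from the hub's axis, 97 mm above the bench. The round arm is 11 mm thick and slopes down towards the hub: 97 mm above the bench at the ball, 90 mm at 22 mm from the axis (to its centre line).
- green_box_back: Fixed sage-green open box, 294 x 294 mm, walls 111 mm high, between the robot and the gauge; tools lie in it. An obstacle; origin under its centre.
- flux_bottle: Bystander: small white flux bottle with green cap, 47 mm wide, 94 mm tall; origin at its underside's centre.
- solder_spool: Bystander: blue spool of solder, 67 x 81 x 41 mm; origin at its underside's centre.
- glass_cutter: Bystander: brass-coloured glass cutter lying flat, 143 mm long; origin at its underside's centre.
- pliers: Bystander: pliers with red sleeves lying flat, 188 mm long; origin at its underside's centre.
- marker: Bystander: black felt pen with red cap lying flat, 132 mm long; origin at its underside's centre.
- masking_tape: Bystander: roll of masking tape lying flat, 104 mm across, 19 mm high; origin at its underside's centre.
- nail_brush: Bystander: wooden nail brush, bristles up, 105 mm long, 30 mm high; origin at its underside's centre.
Things that resemble listed ones, but are neither listed nor needed, are in the scene too. What is shaped like the part that bears pin_head but purple or yellow is not meant.

How it is judged:
By the outcome, as a careful person would: the job done as asked, in the order asked, and still so for the second after the job is handed in, with the robot touching nothing.
It also fails if it takes over 64 s, if anything falls off the work surface, if the arm or the gripper's body presses on something with over 40 N, if the wrist force passes 120 N, or if a joint passes its speed limit or range.

### The arm

A 7-joint arm with a two-finger parallel gripper is mounted at the origin on the work surface; the furniture and walls round the work are solid. World frame = base frame: x ahead of the robot, y to its left, z up, the work surface at z = 0. Lengths are in m, angles in degrees, forces in N, time in s.
With the tool pointing down it reaches from about 0.35 to 0.9 m from the base axis. Payload 7.2 kg.
Tool frame: the origin (TCP) lies at the very end of the fingers, on their centre line; the grasp point (between the pads) lies 19 mm behind it; z points along the fingers, y is the line along which they close (so a half turn about z gives the same grasp; the last joint's range is limited). The gripper opens to 85 mm and grips with 20 to 120 N. Pads are 22 mm wide; open, the fingers measure 114 mm over their backs; the gripper's body (76 mm by 85 mm) begins 54 mm behind the grasp point. The pads swing forward as they close: fully open they stand 13 mm farther back than shut.
Start: joints at [64.561, 23.554, -0.728, 91.456, 0.321, 64.991, -4.71], TCP at [0.229, -0.581, 0.231] pointing down, gripper open.
Joint ranges: [-169.25, 169.25], [-16.82, 113.86], [-84.01, 82.57], [7.8, 145.47], [-59.2, 239.2], [7.22, 106.19], [-163.78, 163.78]. Speed limits (degrees/s): [136.94, 136.94, 172.46, 172.46, 180, 180, 180].

### API

Orientations are given as [roll, pitch, yaw] about the fixed x, y, z axes, in that order (R = Rz(yaw) Ry(pitch) Rx(roll)).
In Python, from plant import ctrl, eyes, models gives the robot as it stands.
- The arm moves only by the tool send_rows, never from a script. Its argument "commands" is a list of rows, each an object of numbers: "tx", "ty", "tz": the shift along the tool's x, y, z scaled (see below); "rx", "ry", "rz": the turn, a rotation vector about the tool's x, y, z scaled (see below). A call has 1 to 5 rows; each row shifts and turns the commanded pose from where the row before left it, along the tool's axes as they then stand; what a row does not reach is not made up. The controller multiplies each number of a shift by 0.2 m and each number of a turn by 180 degrees. A row lasts 1/12 s, in which the tool goes at most 41.7 mm and 7.16 degrees, less where a joint would pass 70% of its speed; a pose out of reach is approached as far as the arm can. A call with a number of a shift or a turn outside -1 to 1 is refused whole. A call with a gripper value outside its range is refused whole. "hand" is the closure, from -1 (fully open) to 1 (shut), set as the call begins (left out, the last holds). The fingers move at their own pace and stop on an object; "grip_force" is the grip in N (left out, the last holds). Time passes only in rows, so rows that do not move let the fingers close. It gives the time, the measured TCP pose, the force, the opening and the grip force at its end, in the units of the state.
- ctrl.state(): the state, without advancing time (a new reading comes with each control period).
- eyes.snapshot(name): name is "scene" or "top" or "wrist"; returns a dict with "image" (400x640x3 uint8, blue, green, red), "range_z" (400x640 float32, m along the optical axis (not along the pixel's ray), 0 where there is no reading), "mtx" (3x3 intrinsics, pixels), "R" (3x3) and "t" (3): a world point X has camera coordinates R X + t. Camera axes: x right, y down, z forward; pixel columns grow to the right and rows downward; lengths in m; the calibration is good to about 2 mm. The wrist camera is an equidistant fisheye: a pixel r from the principal point sees the ray r / f radians off the axis. A picture is of the moment at which its call begins.
- ctrl.job_done(): hands the job in; it is judged then, once.
Trained networks look in a picture, given as the dict that the camera call returned (one of the last four; its "shot" number tells which), for a name from the list of things; names that differ only in an ending like _2 or _b are one class to them, and where a whole thing is asked for, a point or a joint stands for the part that bears it (a point fixed in the world has none). Each returns a list of dicts, best first, with "confidence" (0 to 1); they miss things now and then, are a little off and sometimes report something else, mostly with a low value. They report only what shows in the picture. A call takes as long as a camera call. They do not tell look-alikes from the thing itself.
- models.search_frame(picture, thing): "bbox" ([left, top, width, height] in pixels, round what is visible of it).
- models.silhouettes(picture, thing): "pixels" (400x640 bool, what is visible of it) and "bbox" ([left, top, width, height] in pixels, round what is visible of it).
- models.landmark_of(picture, thing): "at" ([row, column] in pixels: a listed point, or the origin of a listed thing).
The state is a dict: "time_s": time; "joint_positions": joint angles; "qd": joint speeds; "joint_efforts": joint torques, N m; "eef_pos": TCP position; "tcp_rot": TCP orientation; "contact_force": force on the tool from outside, world axes, zero at the start; "torque": the same for the moment, N m; "gripper_width": finger opening in m; "grasp_force": force on a finger pad.
Only numpy, scipy, OpenCV 4.12 (cv2) and the standard library are available. Lean on these libraries where they do the work, as an engineer would, in place of code of your own. Each camera call takes 0.05 s, during which the arm holds its last target. There are 200 camera calls.

## Working session

There is one attempt and no reset: what is moved stays moved. The work goes in short steps, Python scripts to look and compute and a tool call to move; the robot and the scene stay as the last step left them, time stands still between calls to the robot, and variables do not carry over. Pictures are saved under pics/ and viewed, at most 10 in all, crops included, and the job is handed in when it is done.

Besides the shell and the picture viewer there is one more tool, called after "Emit:" as name(argument=value, ...) on one line, values as JSON. send_rows: Moves the arm, as the interface text tells. Shifts and turns lie within -1 to 1; 1 stands for 0.2 m of shift or 180 degrees of turn. Its arguments: {"type":"object","properties":{"commands":{"type":"array"},"hand":{"type":"number"},"grip_force":{"type":"number"}},"required":["commands"]}

```bash
mkdir -p pics; cat > h.py <<'E'
import numpy as np, cv2
from plant import ctrl, eyes, models
def px2w(s,r,c,z=None):
    """pixel row, col -> world by depth, or by plane z (pinhole cameras)"""
    K,R,t=s["mtx"],np.array(s["R"]),np.array(s["t"])
    d=np.linalg.inv(K)@[c,r,1.0]
    o=-R.T@t; v=R.T@d
    if z is not None: return o+v*(z-o[2])/v[2]
    p=s["range_z"][max(0,int(r)-1):int(r)+2,max(0,int(c)-1):int(c)+2]
    p=p[p>0]
    return o+v*np.median(p) if p.size else None
def proj(s,X): 
    p=np.array(s["mtx"])@(np.array(s["R"])@X+np.array(s["t"])); return p[:2]/p[2]
E
python3 - <<'E'
from h import *
np.set_printoptions(precision=4,suppress=True)
print(ctrl.state())
for n in ("scene","top"):
    s=eyes.snapshot(n); cv2.imwrite(f"pics/{n}0.png",s["image"])
    print(n,s["mtx"].tolist(),(-np.array(s["R"]).T@s["t"]))
    for k in ("pin_head","park_bore","stop_bore","clamp_hub","clamp_end","strip_top","came_gauge","green_box_back","flux_bottle","solder_spool"):
        for d in models.landmark_of(s,k)[:4]:
            print(k,np.round(d["at"],1),round(d["confidence"],2),px2w(s,*d["at"]))
E
```

```text
{'time_s': 0.0, 'joint_positions': array([64.5597, 23.5996, -0.7278, 91.5047,  0.3199, 64.9906, -4.7096]), 'qd': array([-0.0043,  0.0461,  0.0681,  0.0678, -0.0267,  0.0796,  0.0433]), 'joint_efforts': array([ -0.0009, -60.0624,   0.6823, -29.9404,   0.014 ,   0.0107,
        -0.    ]), 'eef_pos': array([ 0.2292, -0.5809,  0.2305]), 'tcp_rot': array([-179.9073,    0.006 ,   21.5334]), 'contact_force': array([-0.3587,  0.0764, -0.7027]), 'torque': array([-0.0264,  0.0397, -0.0268]), 'grasp_force': 0.0, 'gripper_width': 0.08571954922128218}
scene [[364.79953205489124, 0.0, 322.18490048618526], [0.0, 364.79953205489124, 195.84764396697562], [0.0, 0.0, 1.0]] [0.1475 0.2385 0.7621]
pin_head [190.7 431.2] 0.67 [ 0.4182 -0.3419  0.0795]
pin_head [173.4 397.3] 0.62 [ 0.5099 -0.3195  0.0833]
pin_head [174.6 351.2] 0.56 [ 0.5837 -0.228   0.0831]
pin_head [202.4 312.3] 0.42 [ 0.5708 -0.0893  0.0952]
park_bore [176.3 395.5] 0.62 [ 0.513  -0.3192  0.0702]
stop_bore [217.5 286.6] 0.61 [ 0.5937 -0.0285  0.066 ]
clamp_hub [204.  311.9] 0.51 [ 0.5685 -0.0862  0.094 ]
clamp_end [181.2 303.6] 0.76 [ 0.
[... 676 characters left out ...]
5.3] 0.47 [ 0.5199 -0.3276  0.1   ]
pin_head [204.3 388.4] 0.45 [ 0.5928 -0.2275  0.0945]
park_bore [240.3 432.4] 0.55 [ 0.5158 -0.3207  0.1031]
stop_bore [206.1 298.5] 0.6 [ 0.5885 -0.027   0.0639]
clamp_hub [213.4 325.5] 0.58 [ 0.571  -0.0901  0.096 ]
clamp_hub [238.1 433.6] 0.51 [ 0.5205 -0.3237  0.1011]
clamp_end [186.2 334.9] 0.77 [ 0.6303 -0.1101  0.1038]
clamp_end [184.5 435.8] 0.29 [ 0.6449 -0.3451  0.0349]
strip_top [208.4 291.5] 0.98 [ 0.5829 -0.0113  0.0658]
came_gauge [207.2 290.4] 0.56 [ 0.5856 -0.0088  0.0661]
came_gauge [208.3 289.1] 0.47 [ 0.583  -0.0059  0.0667]
flux_bottle [161.  442.9] 0.89 [ 0.6942 -0.3531  0.0691]
solder_spool [182.5 435.1] 0.79 [ 0.6496 -0.3435  0.0346]
```

```bash
python3 -c "
import cv2
a=cv2.imread('pics/scene0.png')[120:290,240:470]; b=cv2.imread('pics/top0.png')[150:320,255:485]
a=cv2.resize(a,None,fx=3.4,fy=3.4,interpolation=2)[:578,:782];
cv2.imwrite('pics/c1.png',a)
cv2.imwrite('pics/c2.png',cv2.resize(b,None,fx=3.4,fy=3.4,interpolation=2)[:578,:782])"
```

```text
(no output)
```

View pics/c1.png

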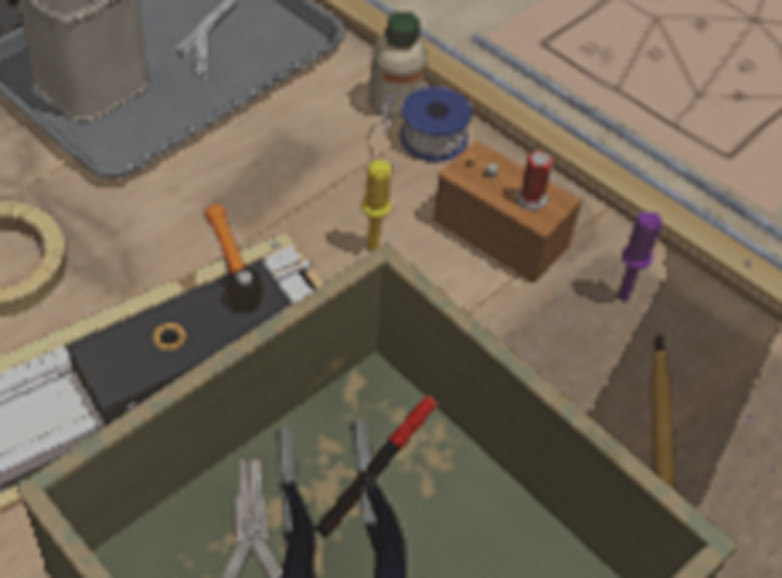

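View pics/c2.png

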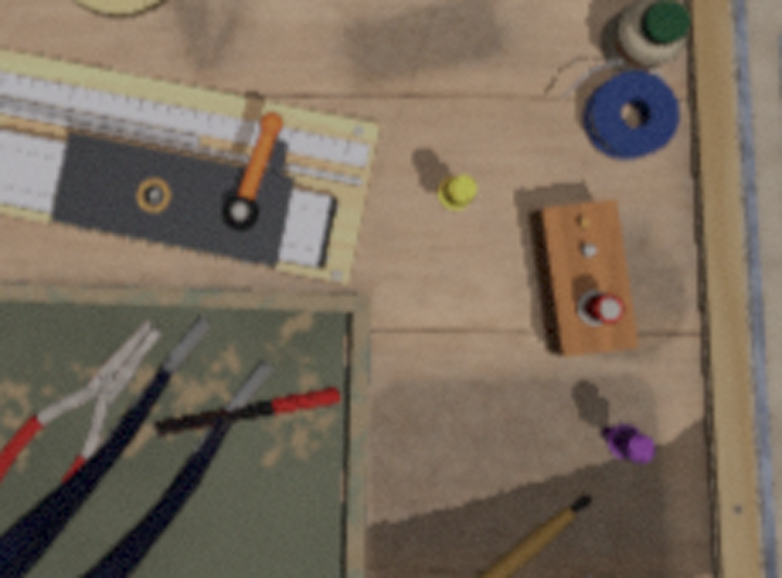

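View pics/scene0.png

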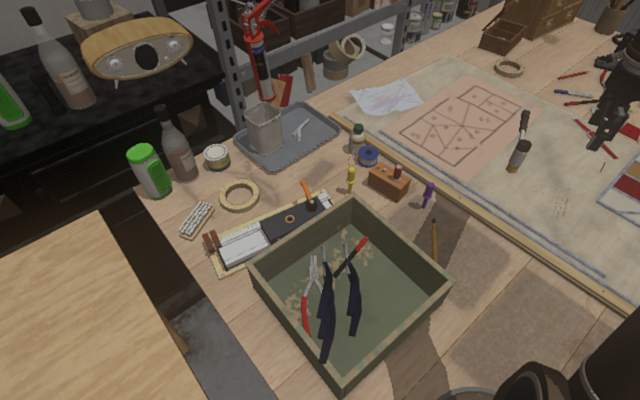

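The red-headed pin is in the wooden block at scene (172, 398). The yellow pin (175, 351) and purple pin (190, 431) are loose look-alikes. Only the red one matches the colour and sits in the block, and the enlarged crop confirms that. Next I triangulate from the two views and get the yaws.

```bash
cat >> h.py <<'E'
def tri(obs):
    A=np.zeros((3,3));b=np.zeros(3);L=[]
    for s,(r,c) in obs:
        o=-s["R"].T@s["t"]; v=s["R"].T@np.linalg.inv(s["mtx"])@[c,r,1.0]; v/=np.linalg.norm(v)
        P=np.eye(3)-np.outer(v,v); A+=P; b+=P@o; L.append((o,v))
    X=np.linalg.solve(A,b)
    return X,[round(1e3*np.linalg.norm(np.cross(X-o,v)),1) for o,v in L]
E
python3 - <<'E'
from h import *
np.set_printoptions(precision=4,suppress=True)
S=[eyes.snapshot("scene"),eyes.snapshot("top")]
def near(s,k,p):
    l=[d for d in models.landmark_of(s,k) if np.hypot(*(np.array(d["at"])-p))<15]
    return l[0]["at"] if l else None
for k,a,b in (("pin_head",(173,397),(238,435)),("park_bore",(176,395),(240,432)),("stop_bore",(217,286),(206,298)),("clamp_hub",(204,312),(213,325)),("clamp_end",(181,304),(186,335))):
    o=[near(S[0],k,a),near(S[1],k,b)]
    if any(x is None for x in o): print(k,o); continue
    print(k,o,*tri(list(zip(S,o))))
s=S[1]
# block: points at z .05-.062 ; stop: z .06-.07
rr,cc=np.mgrid[0:400,0:640]; K=s["mtx"]; z=s["range_z"]
P=(np.stack([(cc-K[0,2])/K[0,0]*z,(rr-K[1,2])/K[1,1]*z,z],-1)-s["t"])@s["R"]
for n,(x0,x1,y0,y1),(z0,z1) in (("block",(.46,.64,-.37,-.27),(.05,.061)),("stop",(.53,.66,-.14,.07),(.061,.071)),("ledge",(.45,.6,-.45,-.36),(.005,.3))):
    m=(z>0)&(P[...,0]>x0)&(P[...,0]<x1)&(P[...,1]>y0)&(P[...,1]<y1)&(P[...,2]>z0)&(P[...,2]<z1)
    q=P[m]; print(n,len(q),cv2.minAreaRect(q[:,:2].astype(np.float32)*1000),q[:,2].mean(),q[:,2].max(), q.min(0),q.max(0))
E
```

```text
pin_head [[172.2, 396.7], [242.8, 432.2]] [ 0.5118 -0.3229  0.0841] [np.float64(2.4), np.float64(2.4)]
park_bore [[177.7, 397.1], [240.0, 429.7]] [ 0.5142 -0.3263  0.0587] [np.float64(1.9), np.float64(1.9)]
stop_bore [[219.6, 288.4], [207.4, 301.3]] [ 0.5873 -0.0314  0.0614] [np.float64(2.3), np.float64(2.3)]
clamp_hub [[201.3, 311.3], [211.0, 326.7]] [ 0.577  -0.0921  0.0912] [np.float64(0.6), np.float64(0.6)]
clamp_end [[183.5, 302.4], [186.9, 330.9]] [ 0.6273 -0.1028  0.104 ] [np.float64(1.9), np.float64(1.9)]
block 891 ((534.4688720703125, -321.365234375), (100.03639221191406, 51.192665100097656), 7.843211650848389) 0.056529862201502364 0.06082900175019818 [ 0.4838 -0.3533  0.0503] [ 0.5861 -0.2902  0.0608]
stop 1691 ((583.0198974609375, -42.013458251953125), (155.1176300048828, 62.02891540527344), 79.11958312988281) 0.06667824332560325 0.07095927912064229 [ 0.5397 -0.1238  0.0614] [0.6268 0.0397 0.071 ]
ledge 1188 ((524.732421875, -408.26678466796875), (149.16372680664062, 83.31585693359375), 0.38163310289382935) 0.018951625341863516 0.026688842467383404 [ 0.4502 -0.45    0.0052] [ 0.5996 -0.3664  0.0267]
```

Emit:
send_rows(commands=[{"tx": 0.18, "ty": -0.067, "tz": 0.02}, {"tx": 0.18, "ty": -0.067, "tz": 0.02}, {"tx": 0.18, "ty": -0.067, "tz": 0.02}, {"tx": 0.18, "ty": -0.067, "tz": 0.02}, {"tx": 0.18, "ty": -0.067, "tz": 0.02}])

```text
invalid input at $.commands[0]: expected keys tx, ty, tz, rx, ry, rz
```

Emit:
send_rows(commands=[{"tx": 0.18, "ty": -0.067, "tz": 0.02}, {"tx": 0.18, "ty": -0.067, "tz": 0.02}, {"tx": 0.18, "ty": -0.067, "tz": 0.02}, {"tx": 0.18, "ty": -0.067, "tz": 0.02}, {"tx": 0.18, "ty": -0.067, "tz": 0.02}])

```text
invalid input at $.commands[0]: expected keys tx, ty, tz, rx, ry, rz
```

Emit:
send_rows(commands=[{}, {}], hand=-0.2)

```text
invalid input at $.commands[0]: expected keys tx, ty, tz, rx, ry, rz
```

```bash
cat >> h.py <<'E'
def wray(s,r,c):
    K=s["mtx"]; a=(c-K[0,2])/K[0,0]; b=(r-K[1,2])/K[1,1]; th=np.hypot(a,b); k=np.sin(th)/max(th,1e-9)
    return -s["R"].T@s["t"], s["R"].T@np.array([a*k,b*k,np.cos(th)])
def wpt(s,r,c,z):
    o,v=wray(s,r,c); return o+v*(z-o[2])/v[2]
def wproj(s,X):
    p=s["R"]@np.array(X)+s["t"]; th=np.arctan2(np.hypot(p[0],p[1]),p[2]); u=p[:2]/max(np.hypot(p[0],p[1]),1e-9)*th
    return np.array([s["mtx"][1,1]*u[1]+s["mtx"][1,2], s["mtx"][0,0]*u[0]+s["mtx"][0,2]])
E
python3 - <<'E'
from h import *
np.set_printoptions(precision=4,suppress=True)
st=ctrl.state(); print(st["eef_pos"],st["tcp_rot"],st["gripper_width"],st["time_s"],st["joint_positions"])
s=eyes.snapshot("wrist"); im=s["image"].copy()
print(s["mtx"].tolist(),-s["R"].T@s["t"])
for k in ("pin_head","park_bore"):
    for d in models.landmark_of(s,k)[:4]: print(k,np.round(d["at"],1),round(d["confidence"],2),wpt(s,*d["at"],.08 if k=="pin_head" else .056))
for X in ((.5147,-.3241,.08),(.5147,-.3241,.1)):
    r,c=wproj(s,X); print(r,c); cv2.drawMarker(im,(int(round(c)),int(round(r))),(0,255,0),0,8,1)
cv2.imwrite("pics/w1.png",im)
E
```

```text
[ 0.2294 -0.5814  0.2313] [179.9995  -0.0009  21.5331] 0.0856833688721029 1.7 [64.5605 23.5547 -0.7284 91.4558  0.3203 64.9909 -4.7095]
[[309.70691628693146, 0.0, 317.3393120296064], [0.0, 309.70691628693146, 196.75060301979005], [0.0, 0.0, 1.0]] [ 0.3077 -0.5506  0.3747]
-125.05507077854116 195.9962713698156
-134.30207483150582 190.17991273649557
```

View pics/w1.png

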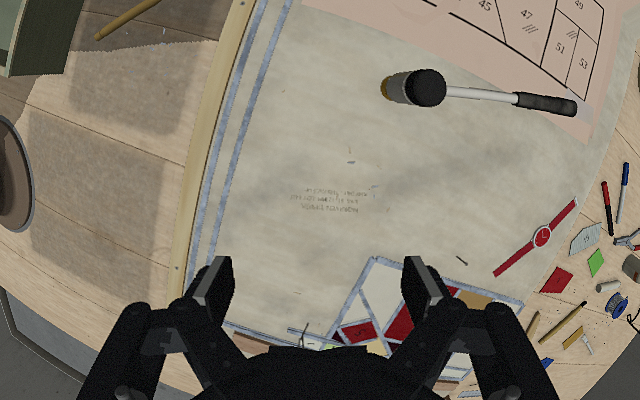

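The arm did not move because every row needs all six keys. The wrist picture shows only the starting place, with the fingers at the bottom and no pin.

Emit:
send_rows(commands=[{"tx": 0.18, "ty": -0.067, "tz": 0.02, "rx": 0, "ry": 0, "rz": 0}, {"tx": 0.18, "ty": -0.067, "tz": 0.02, "rx": 0, "ry": 0, "rz": 0}, {"tx": 0.18, "ty": -0.067, "tz": 0.02, "rx": 0, "ry": 0, "rz": 0}, {"tx": 0.18, "ty": -0.067, "tz": 0.02, "rx": 0, "ry": 0, "rz": 0}, {"tx": 0.18, "ty": -0.067, "tz": 0.02, "rx": 0, "ry": 0, "rz": 0}])

```text
time_s: 2.27
eef_pos: [0.3733, -0.4518, 0.2113]
tcp_rot: [180.0, -0.0, 21.5]
contact_force: [0.7, 0.0, 0.6]
gripper_width: 0.0851
grasp_force: 0.0
```

Emit:
send_rows(commands=[{"tx": 0.18, "ty": -0.067, "tz": 0.02, "rx": 0, "ry": 0, "rz": 0}, {"tx": 0.18, "ty": -0.067, "tz": 0.02, "rx": 0, "ry": 0, "rz": 0}, {"tx": 0.18, "ty": -0.067, "tz": 0.02, "rx": 0, "ry": 0, "rz": 0}, {"tx": 0.18, "ty": -0.067, "tz": 0.02, "rx": 0, "ry": 0, "rz": 0}, {"tx": 0.18, "ty": -0.067, "tz": 0.02, "rx": 0, "ry": 0, "rz": 0}])

```text
time_s: 2.68
eef_pos: [0.5163, -0.3232, 0.1913]
tcp_rot: [180.0, -0.0, 21.5]
contact_force: [0.6, -0.9, -0.1]
gripper_width: 0.085
grasp_force: 0.0
```

Emit:
send_rows(commands=[{"tx": 0, "ty": 0, "tz": 0, "rx": 0, "ry": 0, "rz": 0}, {"tx": 0, "ty": 0, "tz": 0, "rx": 0, "ry": 0, "rz": 0}, {"tx": 0, "ty": 0, "tz": 0, "rx": 0, "ry": 0, "rz": 0}], hand=-0.2)

```text
time_s: 2.93
eef_pos: [0.5148, -0.3248, 0.1911]
tcp_rot: [180.0, 0.0, 21.6]
contact_force: [-0.3, -0.0, -0.5]
gripper_width: 0.052
grasp_force: 0.0
```

```bash
cat > look.py <<'E'
import sys
from h import *
np.set_printoptions(precision=4,suppress=True)
st=ctrl.state(); print(st["eef_pos"],st["tcp_rot"],st["gripper_width"],st["time_s"],st["joint_positions"],st["contact_force"])
s=eyes.snapshot("wrist"); im=s["image"].copy()
print(-s["R"].T@s["t"])
H={"pin_head":.08,"park_bore":.056,"stop_bore":.066,"clamp_hub":.094,"clamp_end":.097}
for k in sys.argv[2].split(","):
    for d in models.landmark_of(s,k)[:4]: print(k,np.round(d["at"],1),round(d["confidence"],2),wpt(s,*d["at"],H[k]))
for a in sys.argv[3:]:
    r,c=wproj(s,eval(a)); print(a,r,c); cv2.drawMarker(im,(int(round(c)),int(round(r))),(0,255,0),0,8,1)
cv2.imwrite(f"pics/{sys.argv[1]}.png",im)
E
python3 look.py w2 pin_head,park_bore "(.5147,-.3241,.08)" "(.5147,-.3241,.1)"
```

```text
[ 0.5148 -0.3248  0.1911] [179.9951   0.0419  21.5582] 0.05200629075243096 2.9333 [ 33.6021  24.3578  -8.0151  96.0808   3.8529  59.8529 -44.0882] [-0.3466 -0.0383 -0.5221]
[ 0.5933 -0.294   0.3345]
pin_head [191.  318.2] 0.78 [ 0.5167 -0.325   0.08  ]
pin_head [277.  236.8] 0.69 [ 0.4024 -0.2823  0.08  ]
pin_head [ 70.6 251. ] 0.63 [ 0.5926 -0.2361  0.08  ]
pin_head [275.7 303.4] 0.6 [ 0.4306 -0.3436  0.08  ]
park_bore [188.4 318.6] 0.98 [ 0.512  -0.3273  0.056 ]
(.5147,-.3241,.08) 192.70976101082186 316.4203582015323
(.5147,-.3241,.1) 200.5129631724241 316.34052184228295
```

View pics/w2.png

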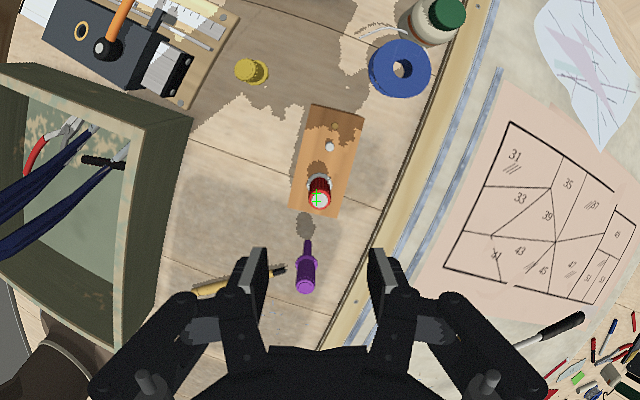

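The picture shows the red pin at (191, 318) in its block. The computed marker falls on it and the TCP is above it, so I descend and grip.

Emit:
send_rows(commands=[{"tx": 0, "ty": 0, "tz": 0.16, "rx": 0, "ry": 0, "rz": 0}, {"tx": 0, "ty": 0, "tz": 0.16, "rx": 0, "ry": 0, "rz": 0}, {"tx": 0, "ty": 0, "tz": 0.16, "rx": 0, "ry": 0, "rz": 0}, {"tx": 0, "ty": 0, "tz": 0.155, "rx": 0, "ry": 0, "rz": 0}, {"tx": 0, "ty": 0, "tz": 0, "rx": 0, "ry": 0, "rz": 0}])

```text
time_s: 3.5
eef_pos: [0.5106, -0.3239, 0.0587]
tcp_rot: [-179.6, 0.4, 21.4]
contact_force: [-1.8, -0.2, -0.1]
gripper_width: 0.0514
grasp_force: 0.0
```

Emit:
send_rows(commands=[{"tx": 0, "ty": 0, "tz": 0, "rx": 0, "ry": 0, "rz": 0}, {"tx": 0, "ty": 0, "tz": 0, "rx": 0, "ry": 0, "rz": 0}, {"tx": 0, "ty": 0, "tz": 0, "rx": 0, "ry": 0, "rz": 0}, {"tx": 0, "ty": 0, "tz": 0, "rx": 0, "ry": 0, "rz": 0}, {"tx": 0, "ty": 0, "tz": 0, "rx": 0, "ry": 0, "rz": 0}], hand=1, grip_force=60)

```text
time_s: 3.92
eef_pos: [0.5164, -0.3259, 0.0668]
tcp_rot: [179.8, -0.1, 21.5]
contact_force: [-0.9, -0.6, 7.3]
gripper_width: 0.0163
grasp_force: 58.6
```

Emit:
send_rows(commands=[{"tx": 0, "ty": 0, "tz": -0.06, "rx": 0, "ry": 0, "rz": 0}, {"tx": 0, "ty": 0, "tz": -0.12, "rx": 0, "ry": 0, "rz": 0}, {"tx": 0, "ty": 0, "tz": -0.16, "rx": 0, "ry": 0, "rz": 0}, {"tx": 0, "ty": 0, "tz": -0.16, "rx": 0, "ry": 0, "rz": 0}, {"tx": 0, "ty": 0, "tz": -0.16, "rx": 0, "ry": 0, "rz": 0}])

```text
time_s: 4.33
eef_pos: [0.5147, -0.3242, 0.1989]
tcp_rot: [-180.0, -0.0, 21.5]
contact_force: [0.7, 0.4, -1.0]
gripper_width: 0.0164
grasp_force: 59.6
```

Emit:
send_rows(commands=[{"tx": 0, "ty": 0, "tz": 0, "rx": 0, "ry": 0, "rz": 0}, {"tx": 0, "ty": 0, "tz": 0, "rx": 0, "ry": 0, "rz": 0}])

```text
time_s: 4.5
eef_pos: [0.5161, -0.3249, 0.1996]
tcp_rot: [179.8, -0.2, 21.5]
contact_force: [0.8, 0.5, -1.3]
gripper_width: 0.0167
grasp_force: 59.7
```

```bash
python3 look.py w3 pin_head,stop_bore,clamp_hub,clamp_end; python3 -c "
import cv2; a=cv2.imread('pics/w3.png'); cv2.imwrite('pics/w3.png',a)"
```

```text
[ 0.5161 -0.3249  0.1996] [179.7772  -0.1838  21.5412] 0.016705100951947254 4.5 [ 33.6638  23.8385  -8.1244  95.6533   3.779   60.4856 -44.082 ] [ 0.8407  0.5271 -1.2611]
[ 0.5938 -0.2938  0.3433]
pin_head [272.5 314.3] 0.97 [ 0.4351 -0.3543  0.08  ]
pin_head [ 72.  252.5] 0.84 [ 0.5938 -0.2362  0.08  ]
pin_head [ 33.8 412.8] 0.47 [ 0.6775 -0.3495  0.08  ]
stop_bore [32.6 83. ] 0.98 [ 0.5873 -0.0269  0.066 ]
clamp_hub [ 50.9 105.8] 0.73 [ 0.5758 -0.0921  0.094 ]
clamp_end [ 32.7 413.8] 0.45 [ 0.6733 -0.3463  0.097 ]
```

View pics/w3.png

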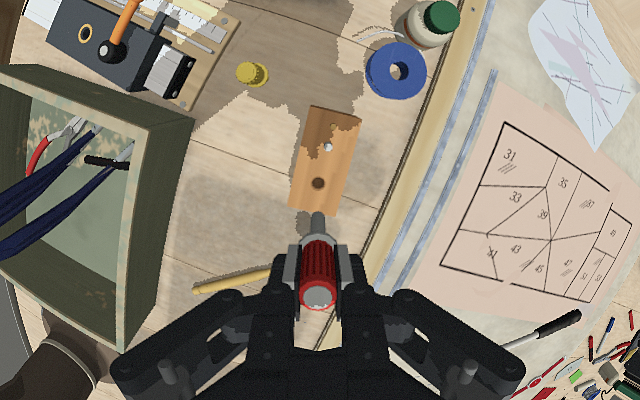

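The pin is held upright in the fingers at (270, 318) and its hole in the block is empty. Next I carry it above the stop bore, then turn the wrist so the fingers close across the rail.

Emit:
send_rows(commands=[{"tx": 0.108, "ty": -0.156, "tz": 0, "rx": 0, "ry": 0, "rz": 0}, {"tx": 0.108, "ty": -0.156, "tz": 0, "rx": 0, "ry": 0, "rz": 0}, {"tx": 0.108, "ty": -0.156, "tz": 0, "rx": 0, "ry": 0, "rz": 0}, {"tx": 0.108, "ty": -0.156, "tz": 0, "rx": 0, "ry": 0, "rz": 0}, {"tx": 0.108, "ty": -0.156, "tz": 0, "rx": 0, "ry": 0, "rz": 0}])

```text
time_s: 5.17
eef_pos: [0.5578, -0.1381, 0.1952]
tcp_rot: [-179.9, 0.1, 21.5]
contact_force: [1.5, 0.1, -1.5]
gripper_width: 0.0165
grasp_force: 59.7
```

Emit:
send_rows(commands=[{"tx": 0.108, "ty": -0.156, "tz": 0, "rx": 0, "ry": 0, "rz": 0}, {"tx": 0.108, "ty": -0.156, "tz": 0, "rx": 0, "ry": 0, "rz": 0}, {"tx": 0.108, "ty": -0.156, "tz": 0, "rx": 0, "ry": 0, "rz": 0}, {"tx": 0, "ty": 0, "tz": 0, "rx": 0, "ry": 0, "rz": -0.036}, {"tx": 0, "ty": 0, "tz": 0, "rx": 0, "ry": 0, "rz": -0.036}])

```text
time_s: 5.58
eef_pos: [0.584, -0.0247, 0.1952]
tcp_rot: [-179.9, 0.0, 35.1]
contact_force: [-0.2, -0.8, -0.5]
gripper_width: 0.0165
grasp_force: 59.7
```

Emit:
send_rows(commands=[{"tx": 0, "ty": 0, "tz": 0, "rx": 0, "ry": 0, "rz": -0.036}, {"tx": 0, "ty": 0, "tz": 0, "rx": 0, "ry": 0, "rz": -0.036}, {"tx": 0, "ty": 0, "tz": 0, "rx": 0, "ry": 0, "rz": -0.036}, {"tx": 0, "ty": 0, "tz": 0, "rx": 0, "ry": 0, "rz": -0.036}, {"tx": 0, "ty": 0, "tz": 0, "rx": 0, "ry": 0, "rz": -0.036}])

```text
time_s: 6.0
eef_pos: [0.5836, -0.029, 0.1951]
tcp_rot: [-179.9, 0.0, 67.2]
contact_force: [-0.4, 0.2, -1.1]
gripper_width: 0.0162
grasp_force: 59.7
```

Emit:
send_rows(commands=[{"tx": 0, "ty": 0, "tz": 0, "rx": 0, "ry": 0, "rz": -0.036}, {"tx": 0, "ty": 0, "tz": 0, "rx": 0, "ry": 0, "rz": -0.032}, {"tx": 0, "ty": 0, "tz": 0, "rx": 0, "ry": 0, "rz": 0}, {"tx": 0, "ty": 0, "tz": 0, "rx": 0, "ry": 0, "rz": 0}])

```text
time_s: 6.33
eef_pos: [0.5838, -0.0291, 0.1954]
tcp_rot: [-179.9, -0.0, 78.9]
contact_force: [0.1, -0.0, -0.7]
gripper_width: 0.0166
grasp_force: 59.7
```

```bash
python3 look.py w4 pin_head,stop_bore,clamp_hub,clamp_end "(.586,-.029,.066)" "ctrl.state()['eef_pos']-[0,0,.061]"
```

```text
[ 0.5838 -0.0291  0.1954] [-179.9027   -0.0069   78.9391] 0.01663620588064397 6.3333 [ 17.5365  23.8684 -25.7552  98.2869  11.6038  60.5857 -23.1059] [ 0.0735 -0.001  -0.7434]
[0.6004 0.0531 0.3388]
pin_head [272.6 315.4] 0.94 [ 0.5658 -0.1113  0.08  ]
pin_head [160.1 322.2] 0.18 [ 0.5932 -0.0024  0.08  ]
stop_bore [187.5 320.4] 0.64 [ 0.5864 -0.0305  0.066 ]
clamp_end [266.1 387.8] 0.73 [ 0.6351 -0.1076  0.097 ]
(.586,-.029,.066) 186.0921444859943 319.71765377912624
ctrl.state()['eef_pos']-[0,0,.061] 215.03119266461 317.6427341711633
```

View pics/w4.png

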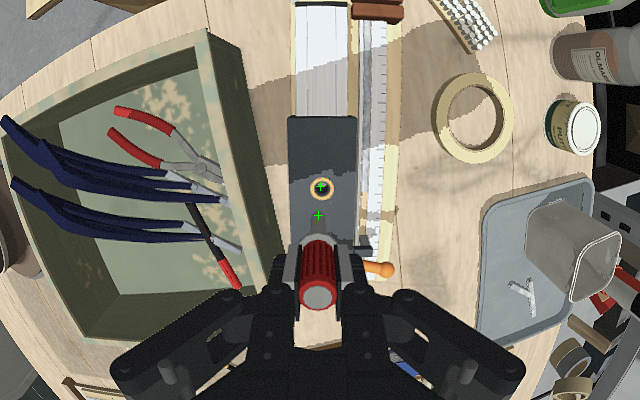

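The bore ring is at (188, 321) and the pin tip at about (213, 318). My projections of both land there. I measure the ring and the shank more precisely.

```bash
python3 - <<'E'
from h import *
np.set_printoptions(precision=4,suppress=True)
st=ctrl.state(); s=eyes.snapshot("wrist"); im=s["image"]
hsv=cv2.cvtColor(im,cv2.COLOR_BGR2HSV)
m=((hsv[...,0]<30)&(hsv[...,1]>90)&(hsv[...,2]>90)); m[:165]=0;m[205:]=0;m[:,:300]=0;m[:,345:]=0
r,c=np.nonzero(m); (ctr,rad)=cv2.minEnclosingCircle(np.stack([c,r],1).astype(np.float32)); print(ctr,rad,len(r),c.mean(),r.mean())
print("bore",wpt(s,ctr[1],ctr[0],.066), "eef",st["eef_pos"])
cv2.imwrite("pics/w5.png",cv2.resize(im[165:295,265:375],None,fx=4.5,fy=4.5,interpolation=cv2.INTER_CUBIC))
# top view bore
t=eyes.snapshot("top"); 
print([ (round(d["confidence"],2),d["at"],px2w(t,*d["at"],z=.066)) for d in models.landmark_of(t,"stop_bore")[:1]])
# expected axis points of pin when vertical
for h in (.033,-.007,-.02,-.04,-.061): print(h,wproj(s,st["eef_pos"]+[0,0,h]))
E
```

```text
(321.0, 188.5) 11.884963989257812 220 321.08181818181816 188.53181818181818
bore [ 0.5873 -0.0316  0.066 ] eef [ 0.5841 -0.029   0.1962]
[(0.77, [206.5, 296.4], array([ 0.5874, -0.0224,  0.066 ]))]
0.033 [295.6272 316.722 ]
-0.007 [251.9423 316.8811]
-0.02 [241.255  316.9205]
-0.04 [227.2113 316.9727]
-0.061 [214.9523 317.0185]
```

View pics/w5.png

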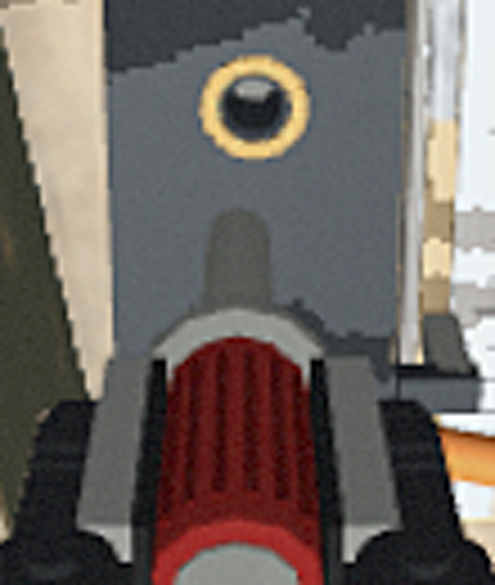

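Emit:
send_rows(commands=[{"tx": -0.008, "ty": 0.01, "tz": 0.1, "rx": 0, "ry": 0, "rz": 0}, {"tx": 0, "ty": 0, "tz": 0.1, "rx": 0, "ry": 0, "rz": 0}, {"tx": 0, "ty": 0, "tz": 0.08, "rx": 0, "ry": 0, "rz": 0}, {"tx": 0, "ty": 0, "tz": 0, "rx": 0, "ry": 0, "rz": 0}, {"tx": 0, "ty": 0, "tz": 0, "rx": 0, "ry": 0, "rz": 0}])

```text
time_s: 7.15
eef_pos: [0.5854, -0.0308, 0.1399]
tcp_rot: [-179.9, 0.0, 79.1]
contact_force: [-0.6, -0.0, -0.8]
gripper_width: 0.0164
grasp_force: 59.7
```

Emit:
send_rows(commands=[{"tx": 0, "ty": 0, "tz": 0.025, "rx": 0, "ry": 0, "rz": 0}, {"tx": 0, "ty": 0, "tz": 0.025, "rx": 0, "ry": 0, "rz": 0}, {"tx": 0, "ty": 0, "tz": 0.025, "rx": 0, "ry": 0, "rz": 0}, {"tx": 0, "ty": 0, "tz": 0.02, "rx": 0, "ry": 0, "rz": 0}, {"tx": 0, "ty": 0, "tz": 0, "rx": 0, "ry": 0, "rz": 0}])

```text
time_s: 7.57
eef_pos: [0.5861, -0.0311, 0.1208]
tcp_rot: [180.0, -0.0, 79.1]
contact_force: [1.8, -0.6, -1.9]
gripper_width: 0.0165
grasp_force: 59.7
```

```bash
python3 look.py w6 stop_bore "(.586,-.031,.066)" "ctrl.state()['eef_pos']-[0,0,.061]"
```

```text
[ 0.5861 -0.0311  0.1208] [179.9707  -0.0029  79.1278] 0.01646445182533787 7.5667 [ 16.4381  28.6891 -24.3852 102.1736  14.5319  52.2101 -25.1392] [ 1.8403 -0.6077 -1.8539]
[0.6021 0.0513 0.2643]
stop_bore [220.5 319.3] 0.67 [ 0.5874 -0.033   0.066 ]
(.586,-.031,.066) 218.2181594269976 316.7326525137671
ctrl.state()['eef_pos']-[0,0,.061] 215.07210064927386 316.95234044667575
```

Emit:
send_rows(commands=[{"tx": 0, "ty": 0, "tz": 0.025, "rx": 0, "ry": 0, "rz": 0}, {"tx": 0, "ty": 0, "tz": 0.025, "rx": 0, "ry": 0, "rz": 0}, {"tx": 0, "ty": 0, "tz": 0.025, "rx": 0, "ry": 0, "rz": 0}, {"tx": 0, "ty": 0, "tz": 0.025, "rx": 0, "ry": 0, "rz": 0}, {"tx": 0, "ty": 0, "tz": 0, "rx": 0, "ry": 0, "rz": 0}])

```text
time_s: 8.08
eef_pos: [0.5861, -0.0311, 0.1003]
tcp_rot: [180.0, -0.0, 79.1]
contact_force: [3.2, -0.8, -3.8]
gripper_width: 0.0167
grasp_force: 59.6
```

Emit:
send_rows(commands=[{"tx": 0, "ty": 0, "tz": 0.01, "rx": 0, "ry": 0, "rz": 0}, {"tx": 0, "ty": 0, "tz": 0.01, "rx": 0, "ry": 0, "rz": 0}, {"tx": 0, "ty": 0, "tz": 0, "rx": 0, "ry": 0, "rz": 0}])

```text
time_s: 8.33
eef_pos: [0.5862, -0.031, 0.0972]
tcp_rot: [180.0, -0.0, 79.1]
contact_force: [3.5, 0.2, -4.0]
gripper_width: 0.0163
grasp_force: 59.8
```

Emit:
send_rows(commands=[{"tx": 0, "ty": 0, "tz": 0.01, "rx": 0, "ry": 0, "rz": 0}, {"tx": 0, "ty": 0, "tz": 0, "rx": 0, "ry": 0, "rz": 0}])

```text
time_s: 8.5
eef_pos: [0.5865, -0.0309, 0.0966]
tcp_rot: [179.9, 0.0, 79.1]
contact_force: [-0.6, -0.1, 9.3]
gripper_width: 0.0162
grasp_force: 60.8
```

Emit:
send_rows(commands=[{"tx": 0.005, "ty": 0, "tz": 0, "rx": 0, "ry": 0, "rz": 0}, {"tx": 0.005, "ty": 0, "tz": 0, "rx": 0, "ry": 0, "rz": 0}, {"tx": 0.005, "ty": 0, "tz": 0, "rx": 0, "ry": 0, "rz": 0}, {"tx": 0.005, "ty": 0, "tz": 0, "rx": 0, "ry": 0, "rz": 0}, {"tx": 0.005, "ty": 0, "tz": 0, "rx": 0, "ry": 0, "rz": 0}])

```text
time_s: 8.92
eef_pos: [0.5869, -0.0289, 0.0966]
tcp_rot: [179.9, 0.2, 79.0]
contact_force: [-1.1, -8.0, 10.4]
gripper_width: 0.0165
grasp_force: 61.0
```

Emit:
send_rows(commands=[{"tx": 0.005, "ty": 0, "tz": 0, "rx": 0, "ry": 0, "rz": 0}, {"tx": 0.005, "ty": 0, "tz": 0, "rx": 0, "ry": 0, "rz": 0}, {"tx": 0.005, "ty": 0, "tz": 0, "rx": 0, "ry": 0, "rz": 0}, {"tx": 0.005, "ty": 0, "tz": 0, "rx": 0, "ry": 0, "rz": 0}])

```text
time_s: 9.25
eef_pos: [0.5875, -0.0263, 0.0965]
tcp_rot: [179.9, 0.3, 79.0]
contact_force: [-1.1, -9.9, 10.8]
gripper_width: 0.0168
grasp_force: 61.0
```

Emit:
send_rows(commands=[{"tx": 0.005, "ty": 0, "tz": -0.006, "rx": 0, "ry": 0, "rz": 0}, {"tx": 0.005, "ty": 0, "tz": 0, "rx": 0, "ry": 0, "rz": 0}, {"tx": 0.005, "ty": 0, "tz": 0, "rx": 0, "ry": 0, "rz": 0}, {"tx": 0.005, "ty": 0, "tz": 0, "rx": 0, "ry": 0, "rz": 0}])

```text
time_s: 9.58
eef_pos: [0.5888, -0.0179, 0.0968]
tcp_rot: [179.9, -0.0, 79.1]
contact_force: [3.0, -2.2, 1.6]
gripper_width: 0.0165
grasp_force: 59.8
```

Emit:
send_rows(commands=[{"tx": 0.005, "ty": 0, "tz": 0, "rx": 0, "ry": 0, "rz": 0}, {"tx": 0.005, "ty": 0, "tz": 0, "rx": 0, "ry": 0, "rz": 0}, {"tx": 0.005, "ty": 0, "tz": 0, "rx": 0, "ry": 0, "rz": 0}])

```text
time_s: 9.83
eef_pos: [0.5893, -0.015, 0.0966]
tcp_rot: [180.0, -0.0, 79.1]
contact_force: [3.0, -1.6, 3.2]
gripper_width: 0.0165
grasp_force: 60.0
```

Emit:
send_rows(commands=[{"tx": 0.005, "ty": 0.003, "tz": 0.004, "rx": 0, "ry": 0, "rz": 0}, {"tx": 0.005, "ty": 0, "tz": 0, "rx": 0, "ry": 0, "rz": 0}, {"tx": 0.005, "ty": 0, "tz": 0, "rx": 0, "ry": 0, "rz": 0}])

```text
time_s: 10.08
eef_pos: [0.5897, -0.0132, 0.0955]
tcp_rot: [-180.0, 0.1, 79.1]
contact_force: [1.9, -5.4, 2.4]
gripper_width: 0.0163
grasp_force: 60.1
```

Emit:
send_rows(commands=[{"tx": 0.005, "ty": 0, "tz": 0, "rx": 0, "ry": 0, "rz": 0}, {"tx": 0.005, "ty": 0, "tz": 0, "rx": 0, "ry": 0, "rz": 0}, {"tx": 0.005, "ty": 0, "tz": 0, "rx": 0, "ry": 0, "rz": 0}])

```text
time_s: 10.33
eef_pos: [0.59, -0.012, 0.0955]
tcp_rot: [-179.9, 0.2, 79.1]
contact_force: [1.4, -9.3, 3.9]
gripper_width: 0.0165
grasp_force: 60.2
```

The z reading dropped 1 mm and the side force is rising, so the tip is probably in the hole's chamfer. I ease the side push and press down.

Emit:
send_rows(commands=[{"tx": -0.016, "ty": 0, "tz": 0.005, "rx": 0, "ry": 0, "rz": 0}, {"tx": 0, "ty": 0, "tz": 0.01, "rx": 0, "ry": 0, "rz": 0}, {"tx": 0, "ty": 0, "tz": 0, "rx": 0, "ry": 0, "rz": 0}])

```text
time_s: 10.58
eef_pos: [0.5897, -0.0141, 0.0925]
tcp_rot: [-180.0, 0.1, 79.1]
contact_force: [3.1, -5.4, -3.1]
gripper_width: 0.0167
grasp_force: 59.6
```

Emit:
send_rows(commands=[{"tx": -0.006, "ty": 0, "tz": 0.015, "rx": 0, "ry": 0, "rz": 0}, {"tx": 0, "ty": 0, "tz": 0.015, "rx": 0, "ry": 0, "rz": 0}, {"tx": 0, "ty": 0, "tz": 0, "rx": 0, "ry": 0, "rz": 0}])

```text
time_s: 10.83
eef_pos: [0.5895, -0.0148, 0.0861]
tcp_rot: [-180.0, 0.1, 79.1]
contact_force: [3.1, -5.0, -0.9]
gripper_width: 0.0164
grasp_force: 60.0
```

Emit:
send_rows(commands=[{"tx": -0.002, "ty": 0, "tz": 0.01, "rx": 0, "ry": 0, "rz": 0}, {"tx": 0, "ty": 0, "tz": 0.01, "rx": 0, "ry": 0, "rz": 0}, {"tx": 0, "ty": 0, "tz": 0, "rx": 0, "ry": 0, "rz": 0}])

```text
time_s: 11.08
eef_pos: [0.5895, -0.015, 0.0822]
tcp_rot: [-180.0, 0.1, 79.1]
contact_force: [3.1, -5.4, 0.3]
gripper_width: 0.0165
grasp_force: 60.2
```

Emit:
send_rows(commands=[{"tx": -0.008, "ty": 0.005, "tz": 0.01, "rx": 0, "ry": 0, "rz": 0}, {"tx": 0, "ty": 0, "tz": 0.01, "rx": 0, "ry": 0, "rz": 0}, {"tx": 0, "ty": 0, "tz": 0.01, "rx": 0, "ry": 0, "rz": 0}, {"tx": 0, "ty": 0, "tz": 0, "rx": 0, "ry": 0, "rz": 0}])

```text
time_s: 11.42
eef_pos: [0.5899, -0.0156, 0.0768]
tcp_rot: [-179.9, 0.0, 79.1]
contact_force: [-1.9, -2.1, 6.4]
gripper_width: 0.0162
grasp_force: 60.7
```

Emit:
send_rows(commands=[{"tx": 0, "ty": 0, "tz": 0.01, "rx": 0, "ry": 0, "rz": 0}, {"tx": 0, "ty": 0, "tz": 0, "rx": 0, "ry": 0, "rz": 0}, {"tx": 0, "ty": 0, "tz": 0, "rx": 0, "ry": 0, "rz": 0}])

```text
time_s: 11.67
eef_pos: [0.59, -0.0156, 0.0767]
tcp_rot: [-180.0, 0.0, 79.1]
contact_force: [-6.6, -3.0, 23.6]
gripper_width: 0.0165
grasp_force: 62.7
```

The pin is home: the TCP dropped 20 mm to 0.0767 and meets a firm stop. I relieve the load, release and rise.

Emit:
send_rows(commands=[{"tx": -0.003, "ty": -0.003, "tz": -0.03, "rx": 0, "ry": 0, "rz": 0}, {"tx": 0, "ty": 0, "tz": 0, "rx": 0, "ry": 0, "rz": 0}])

```text
time_s: 11.83
eef_pos: [0.5894, -0.0159, 0.0811]
tcp_rot: [-180.0, -0.0, 79.2]
contact_force: [0.7, -1.0, 0.1]
gripper_width: 0.0163
grasp_force: 59.7
```

Emit:
send_rows(commands=[{"tx": 0, "ty": 0, "tz": 0, "rx": 0, "ry": 0, "rz": 0}, {"tx": 0, "ty": 0, "tz": 0, "rx": 0, "ry": 0, "rz": 0}, {"tx": 0, "ty": 0, "tz": 0, "rx": 0, "ry": 0, "rz": 0}, {"tx": 0, "ty": 0, "tz": 0, "rx": 0, "ry": 0, "rz": 0}], hand=-0.2)

```text
time_s: 12.17
eef_pos: [0.5892, -0.016, 0.0801]
tcp_rot: [-179.9, -0.0, 79.2]
contact_force: [1.3, 0.2, -0.9]
gripper_width: 0.0513
grasp_force: 0.0
```

Emit:
send_rows(commands=[{"tx": 0, "ty": 0, "tz": -0.1, "rx": 0, "ry": 0, "rz": 0}, {"tx": 0, "ty": 0, "tz": -0.15, "rx": 0, "ry": 0, "rz": 0}, {"tx": 0, "ty": 0, "tz": -0.15, "rx": 0, "ry": 0, "rz": 0}, {"tx": 0, "ty": 0, "tz": 0, "rx": 0, "ry": 0, "rz": 0}, {"tx": 0, "ty": 0, "tz": 0, "rx": 0, "ry": 0, "rz": 0}])

```text
time_s: 12.58
eef_pos: [0.5907, -0.0162, 0.1623]
tcp_rot: [179.8, -0.0, 79.1]
contact_force: [-0.4, 0.2, -0.7]
gripper_width: 0.0512
grasp_force: 0.0
```

```bash
python3 look.py w7 pin_head,clamp_hub,clamp_end "(.59,-.0156,.11)" "(.59,-.0156,.09)" "(.5787,-.0745,.094)"; python3 - <<'E'
from h import *
np.set_printoptions(precision=4,suppress=True)
for n in ("top","scene"):
    s=eyes.snapshot(n)
    for k in ("pin_head","clamp_hub","clamp_end"):
        for d in models.landmark_of(s,k)[:3]: print(n,k,d["at"],round(d["confidence"],2),px2w(s,*d["at"]))
E
```

```text
[ 0.5907 -0.0162  0.1623] [179.8103  -0.0358  79.1336] 0.051165478503368264 12.5833 [ 15.7268  26.2632 -25.309   99.6009  13.087   56.8578 -25.3264] [-0.4075  0.1807 -0.7316]
[0.6063 0.0662 0.3058]
pin_head [210. 314.] 0.77 [ 0.5878 -0.0203  0.08  ]
clamp_hub [279.7 315.5] 0.58 [ 0.5783 -0.0754  0.094 ]
clamp_end [210.1 315.7] 0.47 [ 0.5904 -0.0141  0.097 ]
(.59,-.0156,.11) 219.15555765521177 315.511785365542
(.59,-.0156,.09) 208.66048909842883 315.57644516650515
(.5787,-.0745,.094) 278.71990210108237 315.7196447543316
top pin_head [281.3, 440.2] 0.67 [ 0.4281 -0.3389  0.0943]
top pin_head [205.1, 387.9] 0.57 [ 0.5911 -0.2267  0.0927]
top pin_head [238.4, 431.1] 0.39 [ 0.5192 -0.329   0.0546]
top clamp_hub [209.3, 319.9] 0.68 [ 0.5799 -0.0777  0.0951]
top clamp_end [185.0, 322.4] 0.81 [ 0.6434 -0.0785  0.0151]
top clamp_end [314.9, 407.2] 0.45 [ 0.3393 -0.2819  0.0136]
scene pin_head [188.7, 432.1] 0.71 [ 0.4182 -0.3429  0.0863]
scene pin_head [213.8, 282.2] 0.7 [ 0.5818 -0.0113  0.1075]
scene pin_head [173.1, 351.2] 0.43 [ 0.5849 -0.2288  0.0871]
scene clamp_hub [202.7, 305.3] 0.6 [ 0.5807 -0.0763  0.0954]
scene clamp_end [183.1, 298.6] 0.76 [ 0.6323 -0.0976  0.1049]
```

View pics/w7.png

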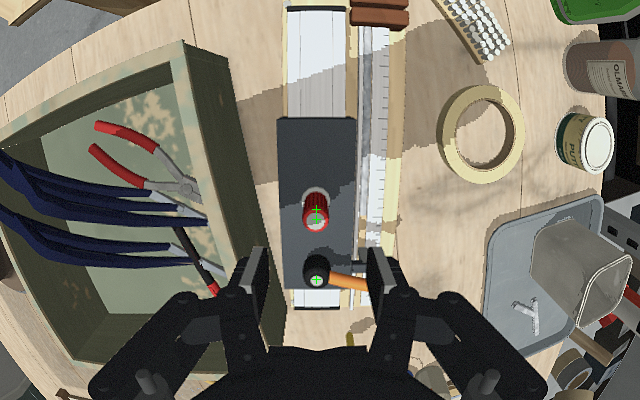

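The picture shows the pin in the stop with its head top at about (222, 316), the hub at (280, 316) and the lever pointing right, which is gauge +x. I measure the head-top height to check that the pin is still home.

```bash
python3 - <<'E'
from h import *
np.set_printoptions(precision=4,suppress=True)
rr,cc=np.mgrid[0:400,0:640]
for n in ("scene","top","wrist"):
    s=eyes.snapshot(n); K=s["mtx"]; z=s["range_z"]
    a=(cc-K[0,2])/K[0,0]; b=(rr-K[1,2])/K[1,1]
    if n=="wrist":
        th=np.hypot(a,b)+1e-9; k=np.tan(th)/th; a=a*k; b=b*k
    P=(np.stack([a*z,b*z,z],-1)-s["t"])@s["R"]
    D=np.hypot(P[...,0]-.59,P[...,1]+.016)
    m=(z>0)&(D<.012)&(P[...,2]>.095)&(P[...,2]<.125)
    top=P[m][:,2]
    st=(z>0)&(D>.022)&(D<.04)&(abs(P[...,2]-.066)<.008)
    hub=(z>0)&(np.hypot(P[...,0]-.579,P[...,1]+.0755)<.008)&(P[...,2]>.08)&(P[...,2]<.11)
    print(n,m.sum(),np.sort(top)[-25:], "stop",np.median(P[st][:,2]),"hub",np.median(P[hub][:,2]) if hub.any() else None)
E
```

```text
scene 72 [0.1113 0.1114 0.1116 0.1116 0.1117 0.1118 0.112  0.112  0.112  0.1121
 0.1121 0.1122 0.1123 0.1125 0.1125 0.1126 0.1126 0.1127 0.1127 0.1128
 0.1129 0.1132 0.1138 0.1146 0.1147] stop 0.06696420735548379 hub 0.0958411612611591
top 0 [] stop 0.06657564236179037 hub 0.09519724854248096
wrist 686 [0.1126 0.1126 0.1126 0.1126 0.1126 0.1126 0.1126 0.1126 0.1127 0.1127
 0.1127 0.1127 0.1127 0.1128 0.1128 0.1128 0.1129 0.1129 0.113  0.113
 0.113  0.113  0.113  0.1132 0.1136] stop 0.06681424889941046 hub 0.09523505262006067
```

Emit:
send_rows(commands=[{"tx": 0, "ty": 0, "tz": 0.07, "rx": 0, "ry": 0, "rz": 0}, {"tx": 0, "ty": 0, "tz": 0.07, "rx": 0, "ry": 0, "rz": 0}, {"tx": 0, "ty": 0, "tz": 0.07, "rx": 0, "ry": 0, "rz": 0}, {"tx": 0, "ty": 0, "tz": 0, "rx": 0, "ry": 0, "rz": 0}, {"tx": 0, "ty": 0, "tz": 0, "rx": 0, "ry": 0, "rz": 0}], hand=1)

```text
time_s: 13.75
eef_pos: [0.5892, -0.0164, 0.1183]
tcp_rot: [-179.9, 0.0, 79.1]
contact_force: [-0.5, 0.3, 0.8]
gripper_width: 0.0002
grasp_force: 0.0
```

Emit:
send_rows(commands=[{"tx": 0, "ty": 0, "tz": 0.01, "rx": 0, "ry": 0, "rz": 0}, {"tx": 0, "ty": 0, "tz": 0.01, "rx": 0, "ry": 0, "rz": 0}, {"tx": 0, "ty": 0, "tz": 0.01, "rx": 0, "ry": 0, "rz": 0}, {"tx": 0, "ty": 0, "tz": 0, "rx": 0, "ry": 0, "rz": 0}])

```text
time_s: 14.08
eef_pos: [0.5897, -0.0165, 0.1128]
tcp_rot: [180.0, 0.0, 79.1]
contact_force: [0.2, -0.4, -0.5]
gripper_width: 0.0003
grasp_force: 0.0
```

Emit:
send_rows(commands=[{"tx": 0, "ty": 0, "tz": 0.01, "rx": 0, "ry": 0, "rz": 0}, {"tx": 0, "ty": 0, "tz": 0, "rx": 0, "ry": 0, "rz": 0}])

```text
time_s: 14.25
eef_pos: [0.5896, -0.0165, 0.1106]
tcp_rot: [-180.0, 0.0, 79.1]
contact_force: [0.5, -0.5, -0.1]
gripper_width: 0.0001
grasp_force: 0.0
```

No contact at 0.1106, so the head top is at or below 110 mm and the pin is home. I rise and go beside the lever.

Emit:
send_rows(commands=[{"tx": 0, "ty": 0, "tz": -0.1, "rx": 0, "ry": 0, "rz": 0}, {"tx": 0, "ty": 0, "tz": -0.08, "rx": 0, "ry": 0, "rz": 0}, {"tx": -0.075, "ty": 0.105, "tz": 0, "rx": 0, "ry": 0, "rz": 0}, {"tx": -0.075, "ty": 0.105, "tz": 0, "rx": 0, "ry": 0, "rz": 0}, {"tx": 0, "ty": 0, "tz": 0, "rx": 0, "ry": 0, "rz": 0}])

```text
time_s: 14.67
eef_pos: [0.628, -0.0588, 0.1471]
tcp_rot: [179.8, 0.1, 78.9]
contact_force: [0.1, 0.1, 0.2]
gripper_width: -0.0001
grasp_force: 0.0
```

Emit:
send_rows(commands=[{"tx": 0, "ty": 0, "tz": 0.1, "rx": 0, "ry": 0, "rz": 0}, {"tx": 0, "ty": 0, "tz": 0.1, "rx": 0, "ry": 0, "rz": 0}, {"tx": 0, "ty": 0, "tz": 0.12, "rx": 0, "ry": 0, "rz": 0}, {"tx": 0, "ty": 0, "tz": 0, "rx": 0, "ry": 0, "rz": 0}, {"tx": 0, "ty": 0, "tz": 0, "rx": 0, "ry": 0, "rz": 0}])

```text
time_s: 15.08
eef_pos: [0.6243, -0.0537, 0.0818]
tcp_rot: [-179.8, 0.0, 79.1]
contact_force: [0.5, -1.0, 0.7]
gripper_width: -0.0002
grasp_force: 0.0
```

Emit:
send_rows(commands=[{"tx": -0.032, "ty": 0, "tz": 0, "rx": 0, "ry": 0, "rz": 0}, {"tx": -0.032, "ty": 0, "tz": 0, "rx": 0, "ry": 0, "rz": 0}, {"tx": -0.026, "ty": 0.009, "tz": 0, "rx": 0, "ry": 0, "rz": 0.039}, {"tx": -0.026, "ty": 0.009, "tz": 0, "rx": 0, "ry": 0, "rz": 0.039}, {"tx": -0.026, "ty": 0.009, "tz": 0, "rx": 0, "ry": 0, "rz": 0.039}])

```text
time_s: 15.5
eef_pos: [0.6243, -0.0836, 0.0844]
tcp_rot: [179.9, -0.1, 57.7]
contact_force: [1.1, 2.1, -1.1]
gripper_width: 0.0002
grasp_force: 0.9
```

Emit:
send_rows(commands=[{"tx": -0.026, "ty": 0.009, "tz": 0, "rx": 0, "ry": 0, "rz": 0.039}, {"tx": -0.026, "ty": 0.009, "tz": 0, "rx": 0, "ry": 0, "rz": 0.039}, {"tx": 0, "ty": 0, "tz": 0, "rx": 0, "ry": 0, "rz": 0}])

```text
time_s: 15.75
eef_pos: [0.6208, -0.0953, 0.0843]
tcp_rot: [179.8, -0.1, 43.6]
contact_force: [1.3, -0.8, -0.6]
gripper_width: 0.0
grasp_force: 0.1
```

```bash
cat > rel.py <<'E'
from h import *
st=ctrl.state(); p=st["eef_pos"][:2]-[.5785,-.0755]; y=np.radians(st["tcp_rot"][2])
print("along arm r",p@[np.sin(y),-np.cos(y)],"trail d",p@[np.cos(y),np.sin(y)],"theta",79.1-st["tcp_rot"][2],st["eef_pos"],st["contact_force"],st["time_s"])
s=eyes.snapshot("scene")
for k in ("clamp_hub","clamp_end"):
    for d in models.landmark_of(s,k)[:2]: print(k,round(d["confidence"],2),px2w(s,*d["at"],z=.094 if k=="clamp_hub" else .097))
E
python3 rel.py
```

```text
along arm r 0.04348621489959275 trail d 0.016965243600468916 theta 35.48307254351431 [ 0.62078054 -0.09527944  0.08433397] [ 1.32894171 -0.84675049 -0.55622658] 15.75
clamp_hub 0.74 [ 0.57984803 -0.0734267   0.094     ]
clamp_end 0.76 [ 0.62562884 -0.12360385  0.097     ]
clamp_end 0.58 [0.68695325 0.14636793 0.097     ]
```

The lever is at about 36° and following. I continue.

Emit:
send_rows(commands=[{"tx": -0.026, "ty": 0.008, "tz": 0, "rx": 0, "ry": 0, "rz": 0.039}, {"tx": -0.026, "ty": 0.008, "tz": 0, "rx": 0, "ry": 0, "rz": 0.039}, {"tx": -0.026, "ty": 0.008, "tz": 0, "rx": 0, "ry": 0, "rz": 0.039}, {"tx": -0.026, "ty": 0.008, "tz": 0, "rx": 0, "ry": 0, "rz": 0.039}, {"tx": 0, "ty": 0, "tz": 0, "rx": 0, "ry": 0, "rz": 0}])

```text
time_s: 16.32
eef_pos: [0.6066, -0.1109, 0.0833]
tcp_rot: [179.9, -0.0, 15.8]
contact_force: [0.7, -0.7, -0.1]
gripper_width: -0.0004
grasp_force: 0.2
```

Emit:
send_rows(commands=[{"tx": -0.026, "ty": 0.008, "tz": 0, "rx": 0, "ry": 0, "rz": 0.039}, {"tx": -0.026, "ty": 0.008, "tz": 0, "rx": 0, "ry": 0, "rz": 0.039}, {"tx": -0.026, "ty": 0.008, "tz": 0, "rx": 0, "ry": 0, "rz": 0.037}, {"tx": 0, "ty": 0, "tz": 0, "rx": 0, "ry": 0, "rz": 0}])

```text
time_s: 16.65
eef_pos: [0.5917, -0.1174, 0.0831]
tcp_rot: [180.0, -0.0, -4.7]
contact_force: [1.1, -0.5, 0.4]
gripper_width: 0.0003
grasp_force: 0.1
```

```bash
python3 rel.py
```

```text
along arm r 0.04067331408930696 trail d 0.01656204817536012 theta 83.81728597597329 [ 0.59166101 -0.11739759  0.08310265] [ 1.13861966 -0.52920347  0.42083368] 16.65
clamp_hub 0.75 [ 0.58462094 -0.07847104  0.094     ]
clamp_hub 0.56 [0.39370789 0.05502357 0.094     ]
clamp_end 0.62 [ 0.57380712 -0.14114193  0.097     ]
```

One more turned step, then a small straight push against the end stop.

Emit:
send_rows(commands=[{"tx": -0.024, "ty": 0.008, "tz": 0, "rx": 0, "ry": 0, "rz": 0.034}, {"tx": -0.01, "ty": 0, "tz": 0, "rx": 0, "ry": 0, "rz": 0}, {"tx": 0, "ty": 0, "tz": 0, "rx": 0, "ry": 0, "rz": 0}])

```text
time_s: 17.05
eef_pos: [0.5871, -0.1177, 0.083]
tcp_rot: [-180.0, -0.2, -10.5]
contact_force: [7.6, -2.4, -5.0]
gripper_width: -0.0003
grasp_force: 3.6
```

Emit:
send_rows(commands=[{"tx": -0.01, "ty": 0, "tz": 0, "rx": 0, "ry": 0, "rz": 0}, {"tx": 0, "ty": 0, "tz": 0, "rx": 0, "ry": 0, "rz": 0}])

```text
time_s: 17.22
eef_pos: [0.5869, -0.1176, 0.0832]
tcp_rot: [-180.0, -0.4, -10.5]
contact_force: [11.9, -1.8, -7.0]
gripper_width: -0.0002
grasp_force: 6.1
```

```bash
python3 rel.py
```

```text
along arm r 0.039897352435213675 trail d 0.01589170544995938 theta 89.58984616019438 [ 0.58686235 -0.11762382  0.08323759] [11.85460502 -1.77319579 -7.0373328 ] 17.2167
clamp_hub 0.78 [ 0.57587419 -0.07803512  0.094     ]
clamp_end 0.51 [ 0.56944408 -0.13415573  0.097     ]
```

The lever is firm at its end stop: 12 N and no further motion. I back off and lift clear.

Emit:
send_rows(commands=[{"tx": 0.05, "ty": 0, "tz": 0, "rx": 0, "ry": 0, "rz": 0}, {"tx": 0.05, "ty": 0, "tz": 0, "rx": 0, "ry": 0, "rz": 0}, {"tx": 0, "ty": 0, "tz": -0.18, "rx": 0, "ry": 0, "rz": 0}, {"tx": 0, "ty": 0, "tz": -0.18, "rx": 0, "ry": 0, "rz": 0}, {"tx": 0, "ty": 0, "tz": -0.18, "rx": 0, "ry": 0, "rz": 0}])

```text
time_s: 17.78
eef_pos: [0.602, -0.1209, 0.191]
tcp_rot: [180.0, 0.2, -10.5]
contact_force: [0.9, -0.3, -0.1]
gripper_width: -0.0003
grasp_force: 0.0
```

Emit:
send_rows(commands=[{"tx": 0, "ty": 0.15, "tz": -0.1, "rx": 0, "ry": 0, "rz": 0}, {"tx": 0, "ty": 0.15, "tz": 0, "rx": 0, "ry": 0, "rz": 0}, {"tx": 0, "ty": 0, "tz": 0, "rx": 0, "ry": 0, "rz": 0}, {"tx": 0, "ty": 0, "tz": 0, "rx": 0, "ry": 0, "rz": 0}])

```text
time_s: 18.12
eef_pos: [0.5905, -0.1825, 0.2108]
tcp_rot: [179.9, 0.0, -10.8]
contact_force: [-0.6, 0.4, -0.5]
gripper_width: -0.0001
grasp_force: 0.0
```

```bash
python3 rel.py; python3 - <<'E'
from h import *
s=eyes.snapshot("scene"); t=eyes.snapshot("top")
f=lambda s,a,b:cv2.resize(s["image"][a:a+150,b:b+130],None,fx=3,fy=3,interpolation=cv2.INTER_CUBIC)
cv2.imwrite("pics/fin.png",np.hstack([f(s,140,235),f(t,140,260)]))
E
```

```text
along arm r 0.1028559716069182 trail d 0.031827621443270136 theta 89.9046758296526 [ 0.59048185 -0.18249899  0.21082177] [-0.61718843  0.39698178 -0.47386748] 18.1167
clamp_hub 0.75 [ 0.5790038  -0.07394823  0.094     ]
clamp_end 0.68 [0.56883854 0.01632117 0.097     ]
clamp_end 0.67 [ 0.57551325 -0.13626144  0.097     ]
```

View pics/fin.png

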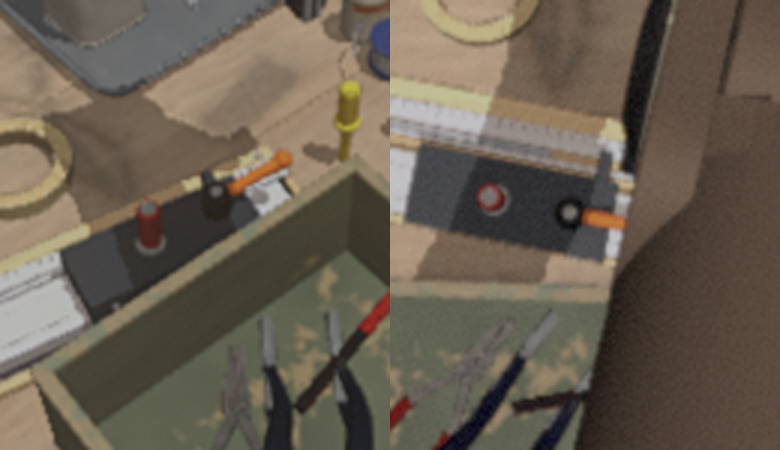

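The pin is seated with its collar on the stop (left crop at (150, 230)). The lever points along the rail to -y, and the bystanders are undisturbed.

```bash
python3 -c "
from plant import ctrl
print(ctrl.job_done())"
```

```text
the job is handed in; nothing more can be done
None
```

The job is handed in at about 18 s of the 64 s allowed: the red pin is fully home in the index hole with its collar on the stop, the lever is clamped along the rail, and the robot is clear.

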